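Lock the extension bar in its bracket with the wire-lock pin

ROBOT

A 7-joint arm with a two-finger parallel gripper is mounted at the origin on a cart in front of the work surface, level with it; the furniture and walls round the work are solid. World frame = base frame: x ahead of the robot, y to its left, z up, the work surface at z = 0. Lengths are in m, angles in rad, forces in N, time in s.
With the tool pointing down it reaches from about 0.425 to 0.875 m from the base axis. Payload 4.7 kg.
Tool frame: the origin (TCP) lies midway between the tips of the shut fingers; the grasp point (between the pads) lies 19 mm behind it; z points along the fingers, y is the direction in which the jaws open and shut (so a half turn about z gives the same grasp; the last joint's range is limited). The gripper opens to 87 mm and grips with 3 to 60 N. Pads are 19 mm wide; open, the fingers measure 117 mm over their backs; the gripper's body (75 mm by 190 mm) begins 51 mm behind the grasp point.
Start: joints at [1.259, 0.321, -0.07, 1.45, 0.023, 1.371, -0.057], TCP at [0.208, -0.616, 0.223] pointing down, gripper open.
Joint ranges: [-2.86, 2.86], [-0.3, 2.09], [-1.38, 1.24], [0.06, 2.45], [-1.56, 4.7], [0.09, 2.05], [-2.69, 2.69]. Speed limits (rad/s): [2.57, 2.57, 3.14, 3.14, 3.14, 3.14, 3.14].

INTERFACE

Orientations are given as a rotation vector (axis times angle).
In Python, from bench import ctrl, optics gives the robot as it stands. The module is installed in compiled form; this text tells all that it offers.
- The arm moves only by the tool step_arm, never from a script. Its argument "deltas" is a list of rows, each a list of 7 numbers: the turn, a rotation vector about the tool's x, y, z in degrees, then the shift along the tool's x, y, z in mm, then the finger opening in mm, from 0 to 87. A call has exactly 8 rows; each row is the pose to reach, as a shift and turn from the pose commanded when the call began, along the tool's axes at that moment; what a row does not reach only later rows make up. A row lasts 1/8 s, in which the tool goes at most 62.5 mm and 10.7 degrees, less where a joint would pass 70% of its speed; a pose out of reach is approached as far as the arm can. A call with a gripper value outside its range is refused whole. The fingers move at their own pace and stop on an object; "newtons" is the grip in N (left out, the last holds). Time passes only in rows, so rows that repeat a pose let the fingers close, or fill a call up. It gives the time, the measured TCP pose, the force and the opening at its end, in the units of the state.
- ctrl.get_state(): the state, without advancing time (a new reading comes with each control period).
- optics.get_image(name): name is "side" or "top" or "wrist"; returns the picture (384x512x3 uint8, red, green, blue); there is no depth.
- optics.get_calibration(name): a dict with "K" (3x3 intrinsics, pixels), "R" (3x3) and "t" (3): a world point X has camera coordinates R X + t. Camera axes: x right, y down, z forward; pixel columns grow to the right and rows downward; lengths in m; the calibration is good to about 2 mm. A picture is of the moment at which its call begins: read the wrist's pose just before it. get_calibration takes no time and is no camera call; for the wrist camera it gives the pose at the moment of the call.
- ctrl.close_job(): hands the job in, once; it reports no verdict.
The state is a dict: "time": time; "joint_positions": joint angles; "qd": joint speeds; "joint_torque": joint torques, N m; "position": TCP position; "tool_rot": TCP orientation; "ft_force": force on the tool from outside, world axes, zero at the start; "torque": the same for the moment, N m; "grip_width": opening from 0.0 (shut) to 1.0 (fully open).
Only numpy, scipy, OpenCV 4.12 (cv2) and the standard library are available. Lean on these libraries where they do the work, as an engineer would, in place of code of your own. Each camera call takes 0.05 s, during which the arm holds its last target.

TASK

Lock the extension bar in its bracket: take the locking pin out of its black parking block and, feeling gently along the slot on top of the bracket for the hole of the bar hidden inside, push the pin fully home until its collar sits on the bracket. Then flip the sprung wire ring on the pin down over the front end of the bracket so that it snaps shut under the end of the pin. Never press or slide the pin hard against the bracket or bar, and do not knock the other things on the table.

Things in the scene. Friction and masses are not known exactly. Their poses are not given: they have to be found in the camera images.
- bracket: Fixed aluminium bracket: base 104x70x12 mm, rear column, level sleeve 98 mm long (x), 30 wide (y), top 85 and underside 55 mm up, free below its front half. Origin: centre of base underside; x along the sleeve to the rear, z up; the sleeve's front end is at x = -48 mm. A dark steel bar, tight, fills the sleeve and sticks out in front. Pin forces count on bracket and bar alike.
- slot (a point): Middle of the slot in the sleeve's top face, at the face; axes as the bracket's. Slot 40 mm (x) by 14 mm (y), a like one in the underside. The bar's round through hole, 11 mm wide, barely chamfered, lies under it at y = 0 but anywhere within 12 mm of the middle along x: no reading tells where. Away from it the pin's tip lands on the bar, 9 mm below this face.
- pin: Steel locking pin, upright. Origin: centre of its collar's underside, z up. Below: round shank 10 mm thick, 52 long, last 1.5 mm tapered to 7.4. Above: collar 22 mm wide, 5 thick, then the head. Its ring is on the -x side and must face the bracket's front end (pin x along bracket x). About 0.1 kg. Home = origin level with the slot's face. Limit of its force on bracket or bar: 25 N.
- pin_head (a point): Centre of the pin's head, a block 16 mm (x) by 14 mm (y), from 5 to 42 mm above the pin's origin (this point 23.5 mm above it); axes as the pin's. Grip its two y sides at the upper part: the ring's pivot wires, 5 mm thick, stick out of these sides 9 mm above the pin's origin, so keep fingertips 13 mm or more above that origin.
- bail (a joint): Angle of the sprung wire ring, a square U of 5 mm wire, arms 42 mm apart, pivoting about the pin's y axis 9 mm above the pin's origin. 0 = open, cross bar out on the -x side; grows as it swings down; 2.0 = shut, cross bar under the pin's tip. A spring holds it open below 0.8 rad (about 3 N at the cross bar moves it) and snaps it shut by itself past 0.8.
- bail_bar (a point): Middle of the ring's cross bar, on a sleeve 8 mm thick and 22 mm long (along the pin's y), 66 mm from the pivot. Open, it lies 60 mm on the -x side of the pin's axis and 36 mm above the pin's origin; pressing it straight down from above by about 55 mm carries it past the dead centre, and it then snaps away under the bracket.
- stand_hole (a point): Mouth of the 11 mm hole in the fixed black parking block (46 x 46 mm, 61 mm high, on a foot 66 x 60 mm), at its top face, z up. The pin's shank stands in it to its full 52 mm.
- tweezers: Steel tweezers lying on the table, a bystander: 18 x 120 x 8 mm; leave alone.
- sharpener: Small pencil sharpener, a bystander: 15 x 25 x 14 mm; leave alone.
- parts_pot: White screw-lid pot with a green lid, a bystander: 45 mm wide, 43 mm high; leave alone.
- sanding_block: Cork sanding block, a bystander: 48 x 85 x 25 mm; leave alone.
- coupon_rack: Black slotted rack, a bystander: 46 x 110 x 20 mm; leave alone.

How it is judged:
By the outcome, as a careful person would: the job done as asked, in the order asked, and still so for the second after the job is handed in, with the robot touching nothing.
It also fails if it takes over 67 s, if anything falls off the work surface, if the arm or the gripper's body presses on something with over 40 N, if the wrist force passes 120 N, or if a joint passes its speed limit or range.

## Working session

There is one attempt and no reset: what is moved stays moved. The work goes in short steps, Python scripts to look and compute and a tool call to move; the robot and the scene stay as the last step left them, time stands still between calls to the robot, and variables do not carry over. Pictures are saved under pics/ and viewed, and the job is handed in when it is done.

Besides the shell and the picture viewer there is one more tool, called after "Emit:" as name(argument=value, ...) on one line, values as JSON. step_arm: Moves the arm, as the interface text tells. Its arguments: {"type":"object","properties":{"deltas":{"type":"array"},"newtons":{"type":"number"}},"required":["deltas"]}

```bash
mkdir -p pics; ls; python3 - <<'E'
from bench import ctrl, optics
import cv2, numpy as np
print(ctrl.get_state())
for n in ("side","top","wrist"):
    c=optics.get_calibration(n); print(n,np.round(c["K"],1).tolist(),np.round(c["R"],3).tolist(),np.round(c["t"],3).tolist())
    im=optics.get_image(n); cv2.imwrite(f"pics/{n}0.png",im[:,:,::-1])
E
```

```text
pics
{'time': 0.0, 'joint_positions': array([ 1.25911796,  0.32183624, -0.07011933,  1.45168278,  0.02262658,
        1.37080829, -0.05690171]), 'qd': array([-2.54355906e-04, -6.09323959e-04,  1.02285393e-03, -2.71576005e-03,
        9.69739322e-05, -2.80448034e-04,  2.17847721e-03]), 'joint_torque': array([ 7.27543738e-04, -4.91284096e+01, -4.03586207e-01, -3.12532425e+01,
       -6.39189966e-02,  4.38356667e-02,  1.68796796e-04]), 'position': array([ 0.20781349, -0.61529014,  0.2214493 ]), 'tool_rot': array([-3.09811578e+00, -5.09267558e-01,  6.72117218e-04]), 'ft_force': array([-0.71536034, -0.75039747, -0.03755433]), 'torque': array([0.04366146, 0.02086531, 0.02577677]), 'grip_width': 1.0003389834118104}
side [[381.1, 0.0, 253.7], [0.0, 381.1, 189.8], [0.0, 0.0, 1.0]] [[-0.34, 0.94, -0.009], [0.802, 0.286, -0.524], [-0.49, -0.185, -0.852]] [0.226, -0.324, 1.242]
top [[405.1, 0.0, 258.4], [0.0, 405.1, 193.6], [0.0, 0.0, 1.0]] [[-0.022, -1.0, 0.004], [-0.981, 0.021, -0.194], [0.194, -0.008, -0.981]] [-0.078, 0.523, 1.06]
wrist [[277.4, 0.0, 256.5], [0.0, 277.4, 190.4], [0.0, 0.0, 1.0]] [[0.319, -0.948, -0.001], [-0.91, -0.307, 0.28], [-0.266, -0.088, -0.96]] [-0.649, -0.033, 0.39]
```

View pics/side0.png

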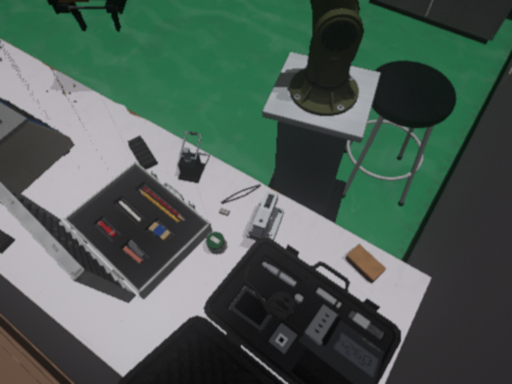

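View pics/top0.png

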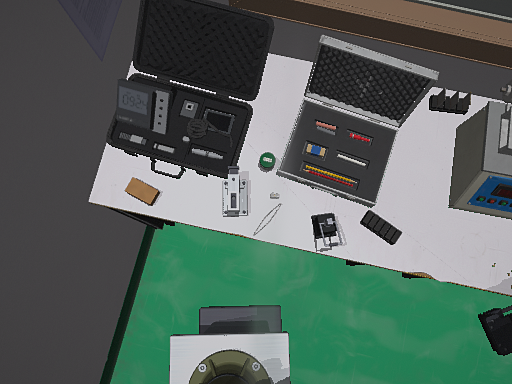

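View pics/wrist0.png

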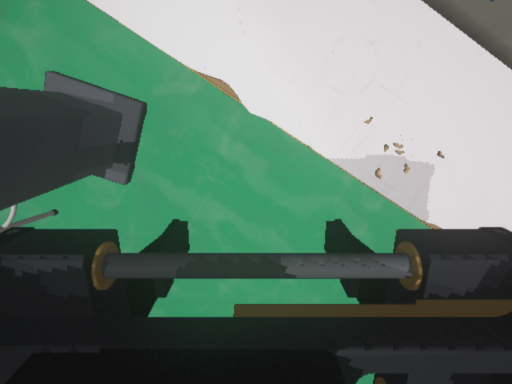

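The top view shows the bracket around (236,192), the pin and block around (325,230), and the side view shows them around (262,215) and (192,160). I'll enlarge these areas.

```bash
cat > h.py <<'E'
from bench import ctrl, optics
import cv2, numpy as np
from scipy.spatial.transform import Rotation as Ro
def ray(n,uv,c=None):
    c=c or optics.get_calibration(n); d=c["R"].T@np.linalg.solve(c["K"],[uv[0],uv[1],1.]); o=-c["R"].T@c["t"]; return o,d/np.linalg.norm(d)
def onz(n,uv,z,c=None):
    o,d=ray(n,uv,c); return o+d*(z-o[2])/d[2]
def tri(a,ua,b,ub,ca=None,cb=None):
    o1,d1=ray(a,ua,ca);o2,d2=ray(b,ub,cb); s=np.linalg.lstsq(np.c_[d1,-d2],o2-o1,rcond=None)[0]
    p,q=o1+s[0]*d1,o2+s[1]*d2; return (p+q)/2,np.linalg.norm(p-q)
def proj(n,X,c=None):
    c=c or optics.get_calibration(n); p=c["K"]@(c["R"]@np.asarray(X)+c["t"]); return p[:2]/p[2]
def crop(src,dst,x0,y0,w,h,k):
    im=cv2.imread(src)[y0:y0+h,x0:x0+w]; cv2.imwrite(dst,cv2.resize(im,None,fx=k,fy=k,interpolation=cv2.INTER_CUBIC))
E
python3 - <<'E'
from h import *
crop("pics/top0.png","pics/tc0.png",215,160,140,100,5.5)
crop("pics/side0.png","pics/sc0.png",170,125,125,120,5)
print(onz("top",(236,192),0.08),onz("top",(322,220),.08),onz("top",(340,245),.1))
E
```

```text
[ 0.52155789 -0.02926372  0.08      ] [ 0.44127966 -0.25531779  0.08      ] [ 0.37337798 -0.29471098  0.1       ]
```

View pics/tc0.png

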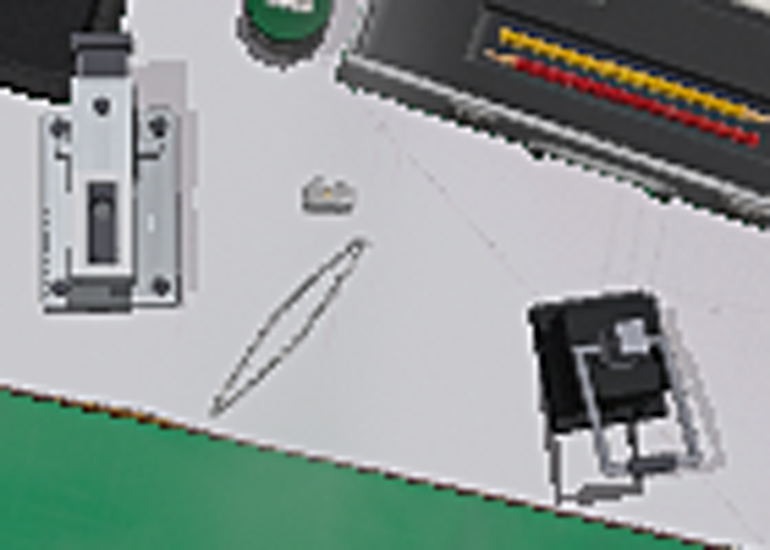

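View pics/sc0.png

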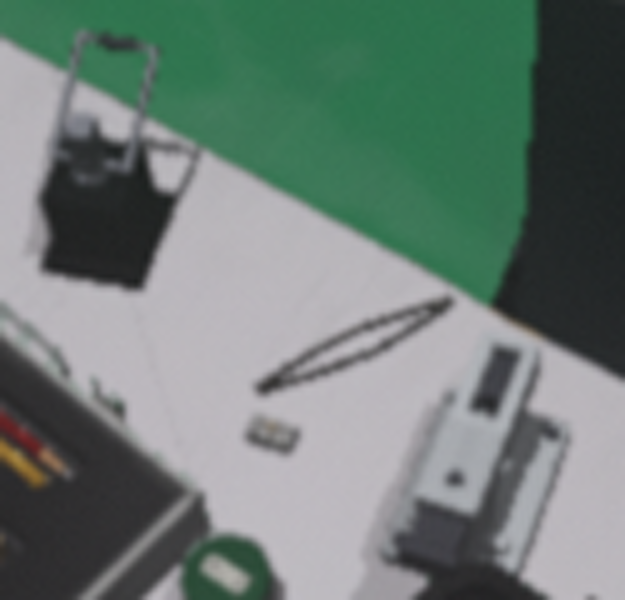

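Pin head and ring (side view about (186,150) and (194,133)), and the slot in the near half of the sleeve, are clear. So the front end faces the robot. Triangulating.

```bash
python3 - <<'E'
from h import *
T=lambda x,y:((x+.5)/5.5-.5+215,(y+.5)/5.5-.5+160)
S=lambda x,y:((x+.5)/5-.5+170,(y+.5)/5-.5+125)
for n,a,b in [("head",T(632,335),S(82,125)),("bail",T(652,464),S(118,42)),("slot",T(102,223),S(497,378))]:
    print(n,*tri("top",a,"side",b))
print("slot top@.085",onz("top",T(102,223),.085), "front",onz("top",T(102,276),.085),"rear",onz("top",T(102,76),.085))
print("headtop@.103",onz("top",T(632,335),.103),"bail@.097",onz("top",T(652,464),.097))
s=ctrl.get_state();print(s["time"],Ro.from_rotvec(s["tool_rot"]).as_matrix().round(3))
c=optics.get_calibration("wrist");R=Ro.from_rotvec(s["tool_rot"]).as_matrix()
print("cam in tool",R.T@(-c["R"].T@c["t"]-s["position"]),"axes",(c["R"]@R).round(3))
E
```

```text
head [ 0.43625111 -0.26988056  0.10292815] 0.0020203772022217644
bail [ 0.37629115 -0.27694472  0.0991458 ] 0.0010579149477207702
slot [ 0.49826854 -0.02080196  0.08592219] 0.0018998171339206808
slot top@.085 [ 0.4987038  -0.02166268  0.085     ] front [ 0.47287116 -0.0214002   0.085     ] rear [ 0.57163921 -0.02240374  0.085     ]
headtop@.103 [ 0.43662368 -0.27082803  0.103     ] bail@.097 [ 0.37662801 -0.27785548  0.097     ]
0.15 [[ 0.947  0.32  -0.001]
 [ 0.32  -0.947  0.001]
 [-0.    -0.002 -1.   ]]
cam in tool [ 0.07751954 -0.00017369 -0.16171339] axes [[-0.001  1.    -0.001]
 [-0.96  -0.001 -0.28 ]
 [-0.28   0.     0.96 ]]
```

```bash
cat >> h.py <<'E'
def delta(p,yaw):
    "row from measured pose to world TCP p, tool down, tool x at yaw deg"
    s=ctrl.get_state(); R=Ro.from_rotvec(s["tool_rot"]); y=np.radians(yaw)
    G=Ro.from_matrix([[np.cos(y),np.sin(y),0],[np.sin(y),-np.cos(y),0],[0,0,-1]])
    r=np.degrees((R.inv()*G).as_rotvec()); d=R.inv().apply(np.asarray(p)-s["position"])*1e3
    print("t",round(s["time"],2),"pos",s["position"].round(4),"F",s["ft_force"].round(2),"row",r.round(2),d.round(1)); return r,d
def look(n,dst,box=None,k=1):
    c=optics.get_calibration(n); im=optics.get_image(n)[:,:,::-1]; 
    np.savez(dst.replace(".png",".npz"),**c); cv2.imwrite(dst.replace(".png","_f.png"),im)
    if box: im=im[box[1]:box[1]+box[3],box[0]:box[0]+box[2]]
    cv2.imwrite(dst,cv2.resize(im,None,fx=k,fy=k,interpolation=cv2.INTER_CUBIC)); return c
E
python3 - <<'E'
from h import *
delta([.436,-.27,.2],6.7)
E
```

```text
t 0.15 pos [ 0.2079 -0.6154  0.2217] F [ 0.44 -0.04  0.02] row [-9.000e-02  1.000e-02  1.197e+01] [ 326.7 -254.2   22.1]
```

Emit:
step_arm(deltas=[[0,0,2,30,-24,0,87],[0,0,4,80,-62,0,87],[0,0,6,130,-101,5,87],[0,0,8,180,-140,10,87],[0,0,10,230,-179,15,87],[0,0,12,280,-218,20,87],[0,0,12,315,-245,22,87],[0,0,12,327,-254,22,87]])

```text
time: 1.15
position: [0.4382, -0.2668, 0.2003]
tool_rot: [-3.135, -0.192, -0.0]
ft_force: [0.1, -1.0, -0.9]
grip_width: 1.003
```

```bash
python3 - <<'E'
from h import *
delta([.436,-.27,.2],6.7)
look("wrist","pics/w1.png")
E
```

```text
t 1.15 pos [ 0.4382 -0.2668  0.2003] F [ 0.13 -0.97 -0.87] row [-0.05 -0.01  0.31] [-2.6  2.9  0.3]
```

View pics/w1.png

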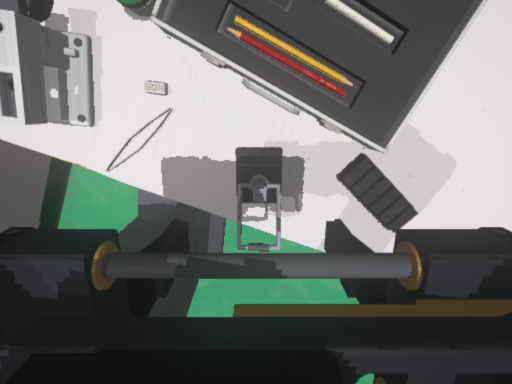

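The wrist picture shows the ring upright in the image (arms at columns 239 and 279, cross bar near row 246), so the yaw matches. Zooming.

```bash
python3 - <<'E'
from h import *
im=cv2.imread("pics/w1_f.png")[140:255,215:305]
im=np.clip(255*(im/255.)**.5,0,255).astype(np.uint8)
cv2.imwrite("pics/w1c.png",cv2.resize(im,None,fx=5,fy=5,interpolation=cv2.INTER_CUBIC))
c=dict(np.load("pics/w1.npz"))
for X in ([.4366,-.2708,.103],[.376,-.278,.097]): print(proj("wrist",X,c))
E
```

```text
[260.66328071 194.41790095]
[260.1490705  247.84574225]
```

View pics/w1c.png

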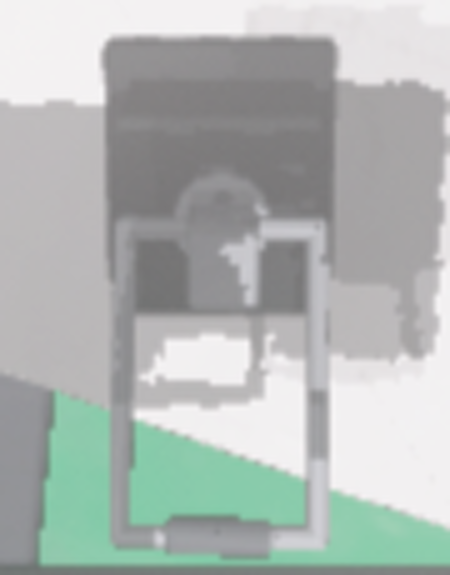

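```bash
python3 - <<'E'
from h import *
c=dict(np.load("pics/w1.npz"))
W=lambda x,y:((x+.5)/5-.5+215,(y+.5)/5-.5+140)
h=onz("wrist",W(224,285),.103,c);p=onz("wrist",W(220,230),.070,c);b=onz("wrist",W(218.5,538),.097,c)
print(h,p,b); d=p-b;print(np.degrees(np.arctan2(d[1],d[0])),d)
d=h-b;print(np.degrees(np.arctan2(d[1],d[0])),d)
E
```

```text
[ 0.43423315 -0.26985263  0.103     ] [ 0.43631363 -0.269049    0.07      ] [ 0.37651424 -0.27596303  0.097     ]
6.595284014707378 [ 0.05979939  0.00691404 -0.027     ]
6.043098634391317 [0.0577189 0.0061104 0.006    ]
```

```bash
python3 - <<'E'
from h import *
delta([.436,-.2695,.079],6.5)
E
```

```text
t 1.2 pos [ 0.4386 -0.2668  0.2004] F [0.37 1.17 0.46] row [-0.05 -0.03  0.49] [ -2.9   2.5 121.4]
```

Emit:
step_arm(deltas=[[0,0,0.4,-3,2.5,20,87],[0,0,0.4,-3,2.5,45,87],[0,0,0.4,-3,2.5,70,87],[0,0,0.4,-3,2.5,92,87],[0,0,0.4,-3,2.5,107,87],[0,0,0.4,-3,2.5,117,87],[0,0,0.4,-3,2.5,121,87],[0,0,0.4,-3,2.5,121,87]], newtons=30)

```text
time: 2.2
position: [0.434, -0.2736, 0.0798]
tool_rot: [3.137, 0.172, 0.0]
ft_force: [0.4, 0.4, 0.1]
grip_width: 0.998
```

```bash
python3 - <<'E'
from h import *
delta([.436,-.2695,.079],6.5)
look("wrist","pics/w2.png")
E
```

```text
t 2.2 pos [ 0.434  -0.2736  0.0798] F [0.36 0.37 0.05] row [ 0.02 -0.01 -0.24] [ 2.4 -3.8  0.8]
```

View pics/w2.png

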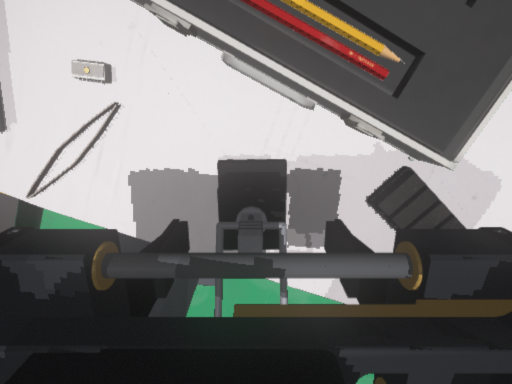

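The pin head sits about 5 px left of the jaw centre (column 251 against 257), which agrees with the 4 mm offset. I'll correct it, then close.

Emit:
step_arm(deltas=[[0,0,-0.2,2.4,-4,0.5,87],[0,0,-0.2,2.4,-4,0.5,87],[0,0,-0.2,2.4,-4,0.5,60],[0,0,-0.2,2.4,-4,0.5,45],[0,0,-0.2,2.4,-4,0.5,30],[0,0,-0.2,2.4,-4,0.5,25],[0,0,-0.2,2.4,-4,0.5,25],[0,0,-0.2,2.4,-4,0.5,25]])

```text
time: 3.25
position: [0.4358, -0.2692, 0.0791]
tool_rot: [3.136, 0.177, -0.0]
ft_force: [0.4, -0.1, -0.1]
grip_width: 0.404
```

```bash
python3 - <<'E'
from h import *
delta([.436,-.2695,.079],6.5); print(ctrl.get_state()["grip_width"]*87)
look("wrist","pics/w3.png",(180,120,160,120),5)
E
```

```text
t 3.25 pos [ 0.4358 -0.2692  0.0791] F [ 0.4  -0.13 -0.06] row [ 0.01  0.   -0.03] [0.2 0.4 0.1]
35.117420896024704
```

View pics/w3.png

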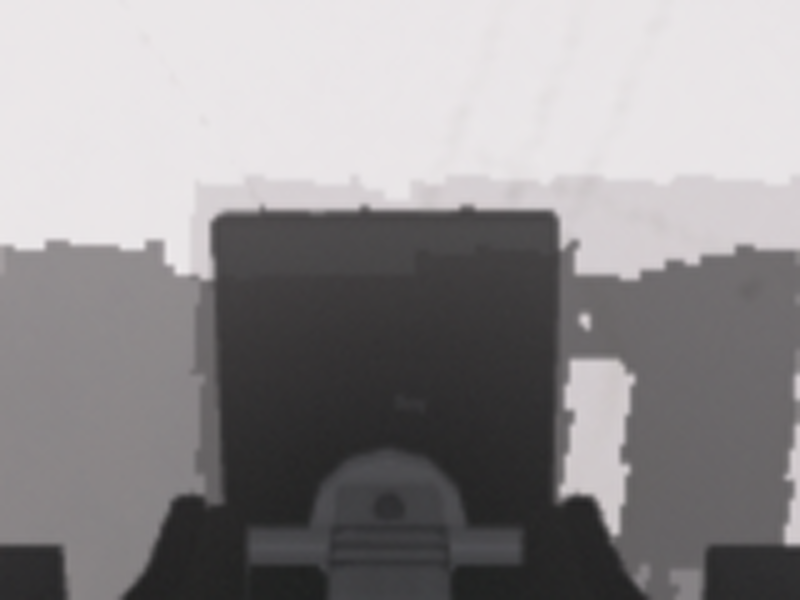

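The pin (column 389) is centred between the fingertips (205 and 580). Closing.

Emit:
step_arm(deltas=[[0,0,0,0,0,0,20],[0,0,0,0,0,0,16],[0,0,0,0,0,0,12],[0,0,0,0,0,0,10],[0,0,0,0,0,0,10],[0,0,0,0,0,0,10],[0,0,0,0,0,0,10],[0,0,0,0,0,0,10]], newtons=40)

```text
time: 4.3
position: [0.4358, -0.2692, 0.0791]
tool_rot: [3.136, 0.177, 0.0]
ft_force: [0.8, -0.1, -0.3]
grip_width: 0.156
```

```bash
python3 - <<'E'
from h import *
delta([.436,-.2695,.16],6.5); print(ctrl.get_state()["grip_width"]*87)
look("side","pics/s3.png",(150,100,140,120),5)
E
```

```text
t 4.3 pos [ 0.4358 -0.2692  0.0791] F [ 0.84 -0.06 -0.35] row [ 0.01 -0.   -0.04] [  0.2   0.3 -80.9]
13.581622417761194
```

View pics/s3.png

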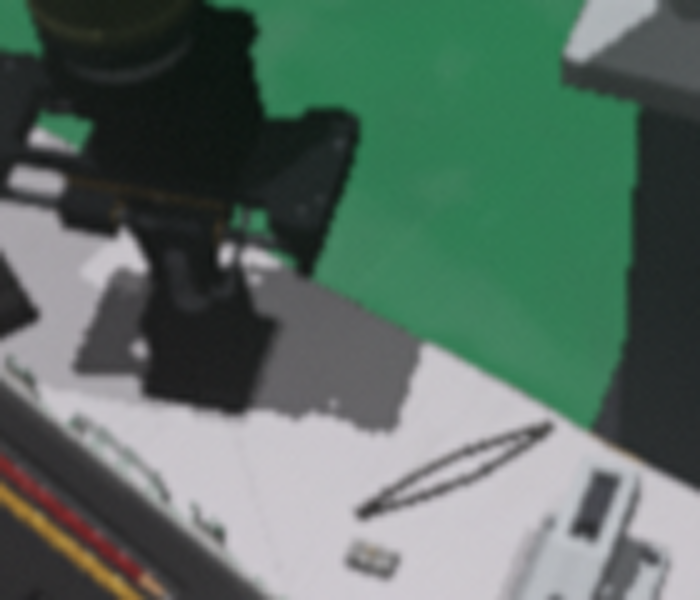

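Gripped at 13.6 mm. Lifting straight up.

Emit:
step_arm(deltas=[[0,0,0,0,0,-4,10],[0,0,0,0,0,-12,10],[0,0,0,0,0,-25,10],[0,0,0,0,0,-42,10],[0,0,0,0,0,-62,10],[0,0,0,0,0,-85,10],[0,0,0,0,0,-108,10],[0,0,0,0,0,-120,10]])

```text
time: 5.35
position: [0.4365, -0.2693, 0.2014]
tool_rot: [3.135, 0.177, 0.003]
ft_force: [-0.2, 0.1, -1.4]
grip_width: 0.155
```

```bash
python3 - <<'E'
from h import *
print(ctrl.get_state()["grip_width"]*87)
look("side","pics/s4.png",(130,60,160,120),5)
look("wrist","pics/w4.png")
delta([.40,-.14,.2],-.5)
E
```

```text
13.518616418221846
t 5.45 pos [ 0.4366 -0.2695  0.201 ] F [ 0.69 -0.48 -1.33] row [ 0.11 -0.14  6.97] [ -21.8 -132.8    0.6]
```

View pics/s4.png

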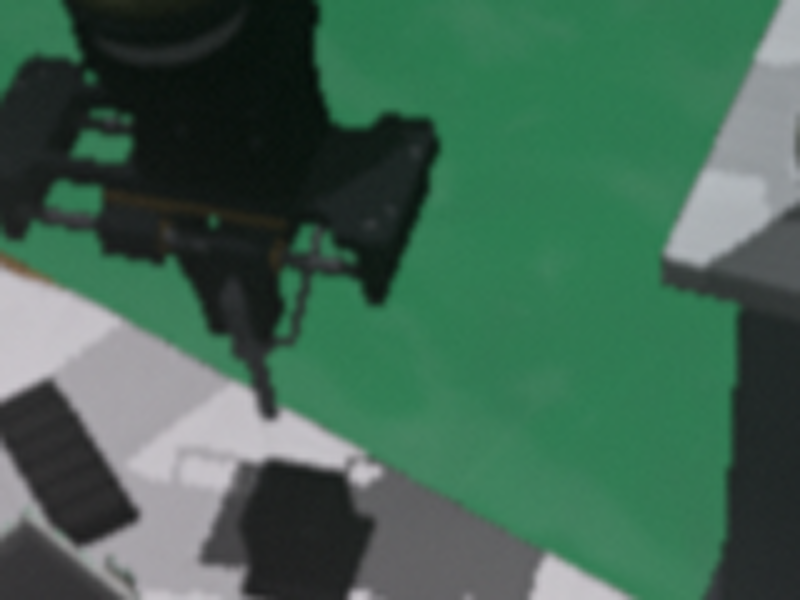

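View pics/w4.png

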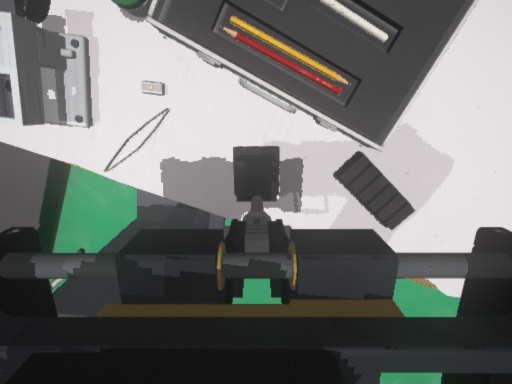

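The side view shows the pin and ring lifted clear of the block, with the shank hanging below the fingers and its tip at crop (268,412). Now I'll move near the bracket, a little short of the slot, to see it.

```bash
python3 - <<'E'
from h import *
delta([.455,-.0215,.2],-.6)
E
```

```text
t 5.45 pos [ 0.4366 -0.2695  0.201 ] F [ 0.69 -0.48 -1.33] row [ 0.11 -0.14  7.07] [  46.2 -244.3    0.5]
```

Emit:
step_arm(deltas=[[0,0,1,4,-20,0,10],[0,0,2,11,-60,0,10],[0,0,3.5,20,-105,0,10],[0,0,5,29,-150,0,10],[0,0,6,37,-195,0,10],[0,0,7,43,-228,0.5,10],[0.1,-0.1,7,46,-244,0.5,10],[0.1,-0.1,7,46,-244,0.5,10]])

```text
time: 6.45
position: [0.4538, -0.0212, 0.1982]
tool_rot: [-3.14, 0.012, 0.004]
ft_force: [-0.5, -0.1, -0.9]
grip_width: 0.161
```

```bash
python3 - <<'E'
from h import *
delta([.455,-.0215,.2],-.6)
look("wrist","pics/w5.png",(176,90,160,120),5)
look("wrist","pics/w5b.png")
E
```

```text
t 6.45 pos [ 0.4538 -0.0212  0.1982] F [-0.46 -0.12 -0.91] row [-0.08  0.15  0.17] [ 1.2  0.3 -1.8]
```

View pics/w5.png

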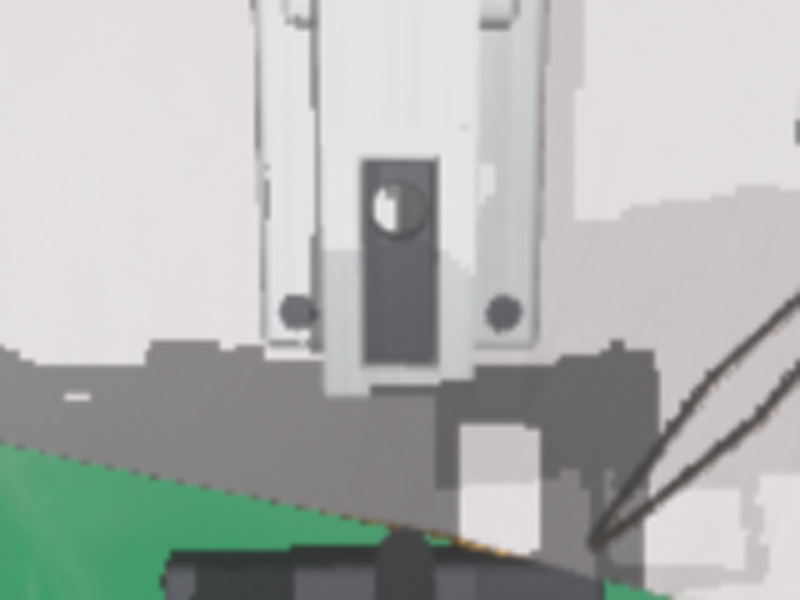

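View pics/w5b.png

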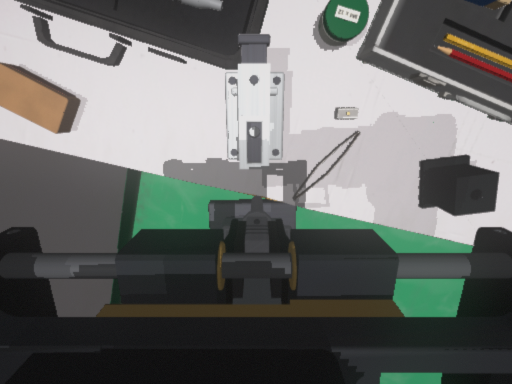

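Unexpectedly, the wrist crop shows what looks like the bar's hole in the slot, at crop (400,210), with the slot spanning rows 160–362 and columns 362–438. I'll measure it in this view and the top view, and treat it as a first guess to confirm by touch.

```bash
python3 - <<'E'
from h import *
c=dict(np.load("pics/w5.npz"))
W=lambda x,y:((x+.5)/5-.5+176,(y+.5)/5-.5+90)
P=lambda x,y,z:onz("wrist",W(x,y),z,c).round(4)
print("slot rear/front",P(400,160,.085),P(400,362,.085),"L/R",P(362,260,.085),P(438,260,.085))
print("sleeve front",P(400,382,.085), "sleeve L/R mid", P(320,200,.085),P(478,200,.085),P(324,350,.085),P(474,350,.085))
print("hole",P(400,210,.076),P(400,210,.080))
print("tip",P(405,535,.128))
s=ctrl.get_state();print(s["position"])
T=lambda x,y:((x+.5)/5.5-.5+215,(y+.5)/5.5-.5+160)
print("top: slot",onz("top",T(103,183),.085),onz("top",T(103,263),.085),"hole",onz("top",T(103,210),.076))
E
python3 - <<'E'
import sys; sys.path.insert(0,'.')
from h import *
im=cv2.imread("pics/w5_f.png")[110:260,215:300]
im=np.clip(255*(im/255.)**.45,0,255).astype(np.uint8)
cv2.imwrite("pics/w5d.png",cv2.resize(im,None,fx=4,fy=4,interpolation=cv2.INTER_CUBIC))
im=cv2.imread("pics/top0.png")[185:215,220:250]
cv2.imwrite("pics/t0d.png",cv2.resize(im,None,fx=16,fy=16,interpolation=cv2.INTER_CUBIC))
E
```

```text
slot rear/front [ 0.5199 -0.0205  0.085 ] [ 0.4805 -0.0201  0.085 ] L/R [ 0.5008 -0.0128  0.085 ] [ 0.5007 -0.0278  0.085 ]
sleeve front [ 0.4765 -0.0201  0.085 ] sleeve L/R mid [ 0.5124 -0.0049  0.085 ] [ 0.5122 -0.0355  0.085 ] [ 0.4831 -0.0049  0.085 ] [ 0.4828 -0.0349  0.085 ]
hole [ 0.5097 -0.0204  0.076 ] [ 0.51   -0.0204  0.08  ]
tip [ 0.4579 -0.0209  0.128 ]
[ 0.45382142 -0.02313062  0.19822806]
top: slot [ 0.51835098 -0.02234578  0.085     ] [ 0.47917472 -0.02194431  0.085     ] hole [ 0.50676442 -0.02171727  0.076     ]
```

View pics/w5d.png

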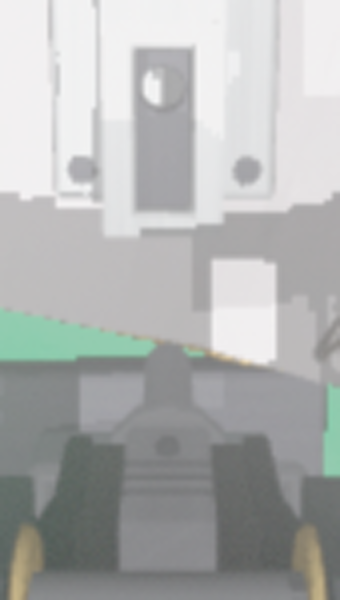

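View pics/t0d.png

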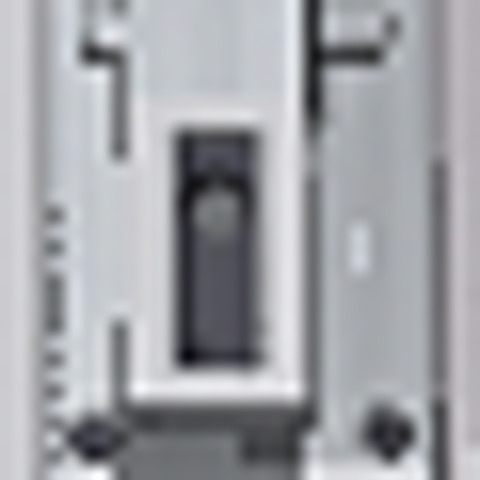

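The white half-disc seen through the bar confirms a through hole about 8–9.5 mm to the rear of the slot middle in both views. I'll bring the tip above it, still clear of the face, and let the arm settle.

```bash
python3 - <<'E'
from h import *
delta([.509,-.0205,.169],-.3)
E
```

```text
t 6.55 pos [ 0.4538 -0.0231  0.1982] F [ 0.35  0.04 -0.84] row [-0.06  0.14 -0.33] [55.2 -3.2 29.1]
```

Emit:
step_arm(deltas=[[0,0,0,8,-0.5,2,10],[0,0,0,20,-1,8,10],[0,0.1,0,33,-1,15,10],[0,0.1,0,45,-1.5,22,10],[0,0.1,-0.1,52,-1.5,26,10],[0,0.1,-0.1,55,-1.5,28,10],[0,0.1,-0.1,55,-1.5,28,10],[0,0.1,-0.1,55,-1.5,28,10]])

```text
time: 7.55
position: [0.5089, -0.0205, 0.1707]
tool_rot: [-3.14, 0.012, -0.0]
ft_force: [0.3, 0.4, -1.5]
grip_width: 0.16
```

```bash
python3 - <<'E'
from h import *
delta([.509,-.0205,.169],-.3)
look("wrist","pics/w6.png",(206,120,100,110),5)
im=cv2.imread("pics/w6.png");cv2.imwrite("pics/w6.png",np.clip(255*(im/255.)**.6,0,255).astype(np.uint8))
print(ctrl.get_state()["position"])
look("side","pics/s6.png",(220,130,100,90),6)
E
```

```text
t 7.55 pos [ 0.5089 -0.0205  0.1707] F [ 0.29  0.37 -1.49] row [-0.07 -0.01 -0.13] [0.1 0.  1.7]
[ 0.50886785 -0.02051625  0.17073393]
```

View pics/w6.png

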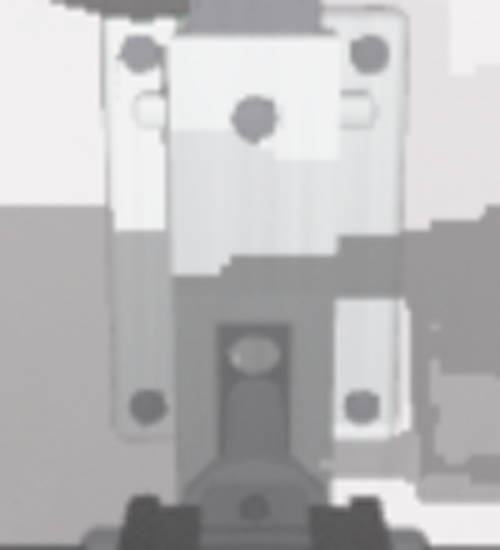

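View pics/s6.png

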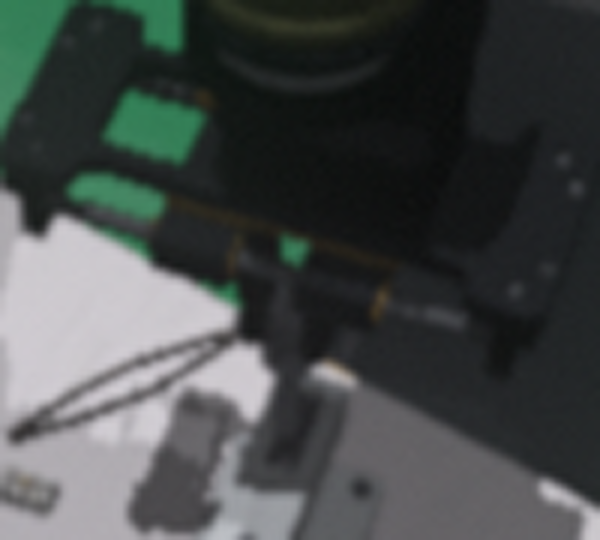

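```bash
python3 - <<'E'
from h import *
c=dict(np.load("pics/w6.npz"))
W=lambda x,y:((x+.5)/5-.5+206,(y+.5)/5-.5+120)
P=lambda x,y,z:onz("wrist",W(x,y),z,c).round(4)
print("hole rear",P(255,335,.076),"L/R",P(230,355,.076),P(281,355,.076))
print("tip rear",P(255,380,.1007),"sides",P(224,400,.102),P(289,400,.102))
print("slot rear",P(255,324,.085),"L/R",P(217,340,.085),P(291,340,.085), "cx", P(252,117,.085))
# predicted tip outline
s=ctrl.get_state()["position"]; print(s)
for r,z in ((3.7,-70),(5,-68.5)): print((np.array(proj("wrist",s+[r/1e3,0,z/1e3],c))-[206,120]+.5)*5-.5)
E
```

```text
hole rear [ 0.5154 -0.0202  0.076 ] L/R [ 0.5114 -0.0154  0.076 ] [ 0.5113 -0.0252  0.076 ]
tip rear [ 0.514  -0.0202  0.1007] sides [ 0.5108 -0.0148  0.102 ] [ 0.5107 -0.0261  0.102 ]
slot rear [ 0.52   -0.0203  0.085 ] L/R [ 0.517  -0.0132  0.085 ] [ 0.5169 -0.0269  0.085 ] cx [ 0.5579 -0.02    0.085 ]
[ 0.50888933 -0.0205464   0.17074462]
[256.99333632 388.00800163]
[256.94825891 383.49669857]
```

Hole centre comes out near (0.510, −0.0203) and the tip near (0.5095, −0.0205), so they are within about 0.5 mm. I'll descend to just above the bar.

Emit:
step_arm(deltas=[[0,0,0,0.3,0,3,10],[0,0,0,0.5,0,7,10],[0,0,0,0.5,-0.2,11,10],[0,0,0,0.5,-0.2,15,10],[0,0,0,0.5,-0.2,18,10],[0,0,0,0.5,-0.2,21,10],[0,0,0,0.5,-0.2,22.5,10],[0,0,0,0.5,-0.2,22.5,10]])

```text
time: 8.65
position: [0.5094, -0.0202, 0.1479]
tool_rot: [-3.14, 0.012, 0.0]
ft_force: [-0.4, 0.1, -0.6]
grip_width: 0.159
```

```bash
python3 - <<'E'
from h import *
delta([.5095,-.0203,.145],-.3)
look("wrist","pics/w7.png",(206,150,100,90),6)
im=cv2.imread("pics/w7.png");cv2.imwrite("pics/w7.png",np.clip(255*(im/255.)**.5,0,255).astype(np.uint8))
delta([.5095,-.0203,.145],-.3)
E
```

```text
t 8.65 pos [ 0.5094 -0.0202  0.1479] F [-0.44  0.12 -0.59] row [-0.09  0.02 -0.13] [0.1 0.1 2.9]
t 8.7 pos [ 0.5095 -0.0202  0.148 ] F [ 0.24 -0.13 -0.44] row [-0.09 -0.   -0.13] [-0.   0.1  3. ]
```

View pics/w7.png

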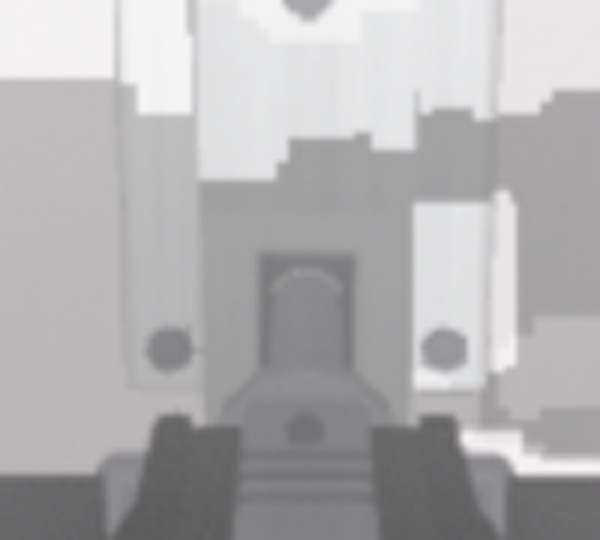

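A thin, even crescent of the hole shows behind the tip, so it is well centred. Descending gently.

Emit:
step_arm(deltas=[[0,0,0,0,0,0.5,10],[0,0,0,0,0,1,10],[0,0,0,0,0,1.5,10],[0,0,0,0,0,2,10],[0,0,0,0,0,2.5,10],[0,0,0,0,0,3,10],[0,0,0,0,0,3.5,10],[0,0,0,0,0,4,10]])

```text
time: 9.7
position: [0.5094, -0.0202, 0.1441]
tool_rot: [-3.14, 0.012, 0.001]
ft_force: [-1.2, -0.3, -0.2]
grip_width: 0.154
```

```bash
python3 - <<'E'
from h import *
delta([.5095,-.0203,.145],-.3)
E
```

```text
t 9.7 pos [ 0.5094 -0.0202  0.1441] F [-1.16 -0.32 -0.18] row [-0.08  0.02 -0.13] [ 0.1  0.1 -0.9]
```

Emit:
step_arm(deltas=[[0,0,0,0,0,0.5,10],[0,0,0,0,0,1,10],[0,0,0,0,0,1.5,10],[0,0,0,0,0,2,10],[0,0,0,0,0,2.5,10],[0,0,0,0,0,3,10],[0,0,0,0,0,3.5,10],[0,0,0,0,0,4,10]])

```text
time: 10.7
position: [0.5093, -0.0202, 0.1399]
tool_rot: [-3.14, 0.012, 0.001]
ft_force: [-3.1, 0.2, 0.6]
grip_width: 0.155
```

```bash
python3 - <<'E'
from h import *
delta([.5095,-.0203,.145],-.3); print(ctrl.get_state()["torque"])
look("wrist","pics/w8.png",(206,150,100,90),6)
im=cv2.imread("pics/w8.png");cv2.imwrite("pics/w8.png",np.clip(255*(im/255.)**.5,0,255).astype(np.uint8))
E
```

```text
t 10.7 pos [ 0.5093 -0.0202  0.1399] F [-3.06  0.24  0.56] row [-0.09  0.02 -0.13] [ 0.2  0.1 -5.1]
[ 0.01535496  0.60463456 -0.00301233]
```

View pics/w8.png

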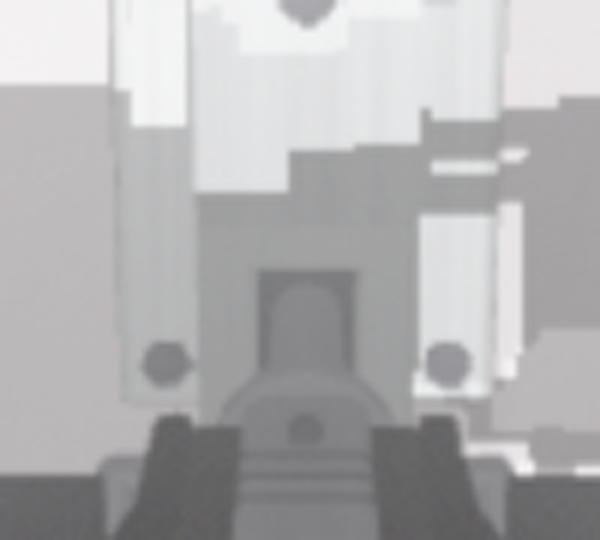

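The pin has entered the bar's hole: the tip is about 6 mm below the bar's top with under 1 N vertical. A 3 N push toward −x says it is slightly too far to the rear, so I'll ease back and go on.

Emit:
step_arm(deltas=[[0,0,0,-0.2,0,0,10],[0,0,0,-0.4,0,0,10],[0,0,0,-0.5,0,0,10],[0,0,0,-0.5,0,0.5,10],[0,0,0,-0.5,0,1,10],[0,0,0,-0.5,0,1.5,10],[0,0,0,-0.5,0,2,10],[0,0,0,-0.5,0,2.5,10]])

```text
time: 11.75
position: [0.5091, -0.0202, 0.1374]
tool_rot: [-3.14, 0.012, -0.0]
ft_force: [-0.3, 0.3, -1.1]
grip_width: 0.159
```

```bash
python3 - <<'E'
from h import *
delta([.5095,-.0203,.103],-.3); print(ctrl.get_state()["torque"])
E
```

```text
t 11.75 pos [ 0.5091 -0.0202  0.1374] F [-0.33  0.29 -1.1 ] row [-0.09 -0.01 -0.13] [ 0.4  0.1 34.4]
[-0.0402956   0.35190449 -0.06895716]
```

Emit:
step_arm(deltas=[[0,0,0,0,0,1,10],[0,0,0,0,0,2,10],[0,0,0,0,0,3,10],[0,0,0,0,0,4,10],[0,0,0,0,0,5,10],[0,0,0,0,0,6,10],[0,0,0,0,0,7,10],[0,0,0,0,0,8,10]])

```text
time: 12.75
position: [0.509, -0.0202, 0.1294]
tool_rot: [-3.14, 0.012, 0.0]
ft_force: [-0.4, 0.4, -0.6]
grip_width: 0.154
```

```bash
python3 - <<'E'
from h import *
delta([.5095,-.0203,.103],-.3); print(ctrl.get_state()["torque"])
E
```

```text
t 12.75 pos [ 0.509  -0.0202  0.1294] F [-0.36  0.37 -0.64] row [-0.09  0.   -0.13] [ 0.5  0.1 26.4]
[0.00185542 0.23848463 0.09151885]
```

Emit:
step_arm(deltas=[[0,0,0,0,0,1.2,10],[0,0,0,0,0,2.5,10],[0,0,0,0,0,3.8,10],[0,0,0,0,0,5,10],[0,0,0,0,0,6.2,10],[0,0,0,0,0,7.5,10],[0,0,0,0,0,8.8,10],[0,0,0,0,0,10,10]])

```text
time: 13.75
position: [0.509, -0.0202, 0.1193]
tool_rot: [-3.14, 0.012, 0.0]
ft_force: [-0.4, -0.4, -0.8]
grip_width: 0.157
```

```bash
python3 - <<'E'
from h import *
delta([.5095,-.0203,.103],-.3); print(ctrl.get_state()["torque"])
E
```

```text
t 13.75 pos [ 0.509  -0.0202  0.1193] F [-0.37 -0.4  -0.83] row [-0.09  0.   -0.13] [ 0.5  0.1 16.3]
[ 0.06861294  0.18480599 -0.03055479]
```

Emit:
step_arm(deltas=[[0,0,0,0,0,1.6,10],[0,0,0,0,0,3.2,10],[0,0,0,0,0,4.8,10],[0,0,0,0,0,6.4,10],[0,0,0,0,0,8,10],[0,0,0,0,0,9.6,10],[0,0,0,0,0,11.2,10],[0,0,0,0,0,12.5,10]])

```text
time: 14.75
position: [0.509, -0.0202, 0.1068]
tool_rot: [-3.14, 0.012, 0.0]
ft_force: [0.0, -0.8, -0.4]
grip_width: 0.153
```

```bash
python3 - <<'E'
from h import *
delta([.5095,-.0203,.103],-.3); print(ctrl.get_state()["torque"])
look("wrist","pics/w9.png",(206,150,100,90),6)
im=cv2.imread("pics/w9.png");cv2.imwrite("pics/w9.png",np.clip(255*(im/255.)**.5,0,255).astype(np.uint8))
E
```

```text
t 14.75 pos [ 0.509  -0.0202  0.1068] F [ 0.04 -0.76 -0.41] row [-0.09  0.   -0.13] [0.5 0.2 3.8]
[ 0.03024654  0.06798057 -0.02300496]
```

View pics/w9.png

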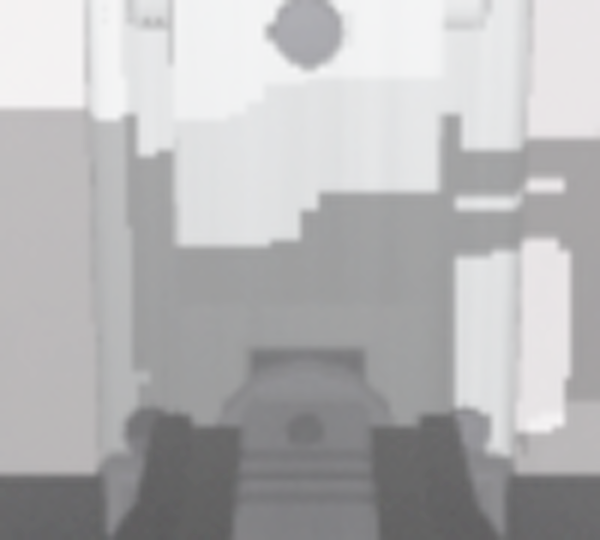

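The collar is about 3–4 mm above the face and forces are near zero. Finishing in small steps.

Emit:
step_arm(deltas=[[0,0,0,0,0,0.5,10],[0,0,0,0,0,1,10],[0,0,0,0,0,1.5,10],[0,0,0,0,0,2,10],[0,0,0,0,0,2.5,10],[0,0,0,0,0,2.8,10],[0,0,0,0,0,3.1,10],[0,0,0,0,0,3.4,10]])

```text
time: 15.8
position: [0.509, -0.0202, 0.1035]
tool_rot: [-3.14, 0.012, 0.0]
ft_force: [-0.1, 0.3, -1.2]
grip_width: 0.157
```

```bash
python3 - <<'E'
from h import *
delta([.5095,-.0203,.103],-.3); print(ctrl.get_state()["torque"])
E
```

```text
t 15.8 pos [ 0.509  -0.0202  0.1035] F [-0.08  0.26 -1.23] row [-0.09  0.   -0.13] [0.5 0.1 0.5]
[0.01909147 0.02151008 0.01168774]
```

Emit:
step_arm(deltas=[[0,0,0,0,0,0.2,10],[0,0,0,0,0,0.4,10],[0,0,0,0,0,0.6,10],[0,0,0,0,0,0.8,10],[0,0,0,0,0,1,10],[0,0,0,0,0,1.2,10],[0,0,0,0,0,1.2,10],[0,0,0,0,0,1.2,10]])

```text
time: 16.8
position: [0.509, -0.0202, 0.103]
tool_rot: [-3.14, 0.012, 0.0]
ft_force: [-2.5, -0.1, 5.9]
grip_width: 0.16
```

```bash
python3 - <<'E'
from h import *
delta([.5095,-.0203,.103],-.3); print(ctrl.get_state()["torque"])
E
```

```text
t 16.8 pos [ 0.509  -0.0202  0.103 ] F [-2.53 -0.06  5.89] row [-0.07  0.   -0.14] [ 0.5  0.1 -0. ]
[0.05941322 0.6210071  0.01718235]
```

Collar seated: contact at TCP z 0.1030 with about 6 N up. I'll ease off the push, release and rise.

Emit:
step_arm(deltas=[[0,0,0,0,0,-0.3,10],[0,0,0,0,0,-0.5,10],[0,0,0,0,0,-0.5,16],[0,0,0,0,0,-0.5,24],[0,0,0,0,0,-0.5,36],[0,0,0,0,0,-0.5,48],[0,0,0,0,0,-0.5,60],[0,0,0,0,0,-0.5,70]])

```text
time: 17.8
position: [0.509, -0.0202, 0.1028]
tool_rot: [-3.14, 0.012, 0.0]
ft_force: [-0.9, 0.4, 0.4]
grip_width: 0.647
```

```bash
python3 - <<'E'
from h import *
delta([.5095,-.0203,.163],-.3); print(ctrl.get_state()["grip_width"]*87)
look("wrist","pics/w10.png")
c=dict(np.load("pics/w5.npz"))
W=lambda x,y:((x+.5)/5-.5+176,(y+.5)/5-.5+90)
for r in (382,392,397): print(r,onz("wrist",W(405,r),.076,c))
T=lambda x,y:((x+.5)/5.5-.5+215,(y+.5)/5.5-.5+160)
for r in (278,290,300,310): print(r,onz("top",T(102,r),.076))
E
```

```text
t 17.8 pos [ 0.509  -0.0202  0.1028] F [-0.9   0.37  0.39] row [-0.09  0.   -0.13] [  0.5   0.1 -60.2]
56.293682949691494
382 [ 0.47464267 -0.02106961  0.076     ]
392 [ 0.47252688 -0.02105244  0.076     ]
397 [ 0.47146569 -0.02104383  0.076     ]
278 [ 0.47331624 -0.02089099  0.076     ]
290 [ 0.46745338 -0.02083142  0.076     ]
300 [ 0.46257712 -0.02078188  0.076     ]
310 [ 0.45770944 -0.02073242  0.076     ]
```

View pics/w10.png

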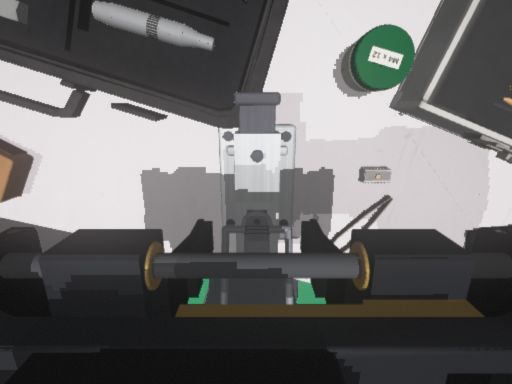

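Released: the wrist view shows the head standing between the open fingers at column 257. Rising, then closing and moving over the ring's cross bar.

Emit:
step_arm(deltas=[[0,0,0,0,0,-1,75],[0,0,0,0,0,-5,75],[0,0,0,0,0,-15,75],[0,0,0,0,0,-30,75],[0,0,0,0,0,-45,75],[0,0,0,0,0,-60,75],[0,0,0,-10,0,-70,40],[0,0,0,-25,0,-72,20]])

```text
time: 18.85
position: [0.4837, -0.0199, 0.1759]
tool_rot: [-3.14, 0.011, -0.001]
ft_force: [-0.1, -0.6, 0.4]
grip_width: 0.715
```

```bash
python3 - <<'E'
from h import *
delta([.445,-.0203,.175],-.3); print(ctrl.get_state()["grip_width"]*87)
look("side","pics/s11.png",(220,110,100,110),5)
look("wrist","pics/w11.png")
E
```

```text
t 18.85 pos [ 0.4837 -0.0199  0.1759] F [-0.11 -0.57  0.41] row [-0.09 -0.05 -0.12] [-38.7   0.6   0.8]
62.22306660368347
```

View pics/w11.png

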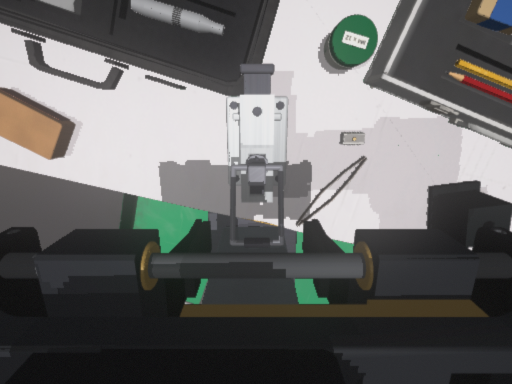

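View pics/s11.png

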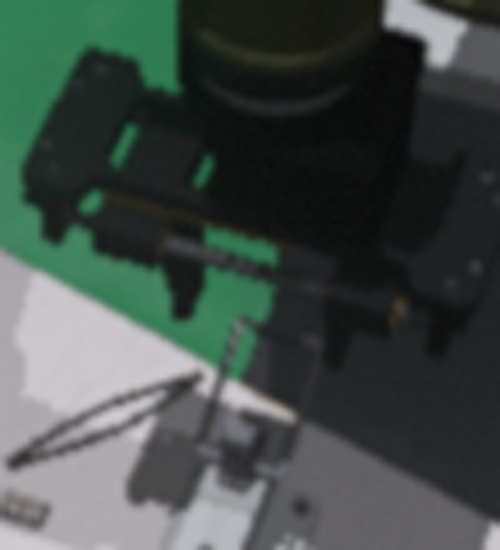

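The pin stands seated in the slot with the ring open over the front end, cross bar at wrist pixel (258,241). Checking its position, then moving above it with shut fingers.

```bash
python3 - <<'E'
from h import *
c=dict(np.load("pics/w11.npz"))
print("bar",onz("wrist",(258,241),.123,c),"head top",onz("wrist",(257,180),.127,c))
E
```

```text
bar [ 0.45177369 -0.02068551  0.123     ] head top [ 0.50621276 -0.02023991  0.127     ]
```

Emit:
step_arm(deltas=[[0,0,0,0,0,-1,30],[0,0,0,-5,0,-1,10],[0,0,0,-13,0.3,-1,0],[0,0,0,-22,0.3,-1,0],[0,0,0,-30,0.3,-1,0],[0,0,0,-36,0.3,-1,0],[0,0,0,-38.5,0.3,-1,0],[0,0,0,-38.5,0.3,-1,0]], newtons=20)

```text
time: 19.95
position: [0.4455, -0.0201, 0.176]
tool_rot: [-3.14, 0.012, -0.0]
ft_force: [-0.0, -0.2, 0.7]
grip_width: 0.005
```

Emit:
step_arm(deltas=[[0,0,0,0,0,2,0],[0,0,0,0,0,6,0],[0,0,0,0,0,12,0],[0,0,0,0,0,20,0],[0,0,0,0,0,28,0],[0,0,0,0,0,35,0],[0,0,0,0,0,38,0],[0,0,0,0,0,38,0]])

```text
time: 20.95
position: [0.4453, -0.02, 0.1376]
tool_rot: [-3.14, 0.012, 0.001]
ft_force: [0.7, -0.8, 0.5]
grip_width: 0.006
```

```bash
python3 - <<'E'
from h import *
delta([.445,-.0203,.125],-.3); print(ctrl.get_state()["grip_width"]*87)
look("side","pics/s12.png",(220,110,100,110),5)
look("wrist","pics/w12.png",(190,100,140,150),4)
E
```

```text
t 20.95 pos [ 0.4453 -0.02    0.1376] F [ 0.68 -0.82  0.48] row [-0.1   0.03 -0.13] [-0.3  0.3 12.6]
0.49585290006696575
```

View pics/w12.png

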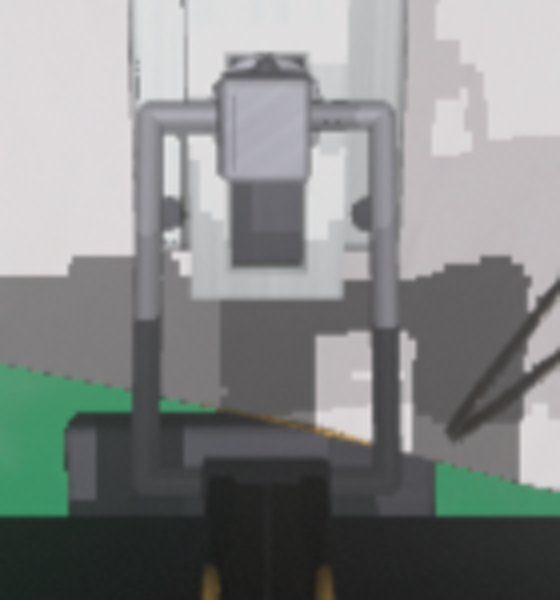

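View pics/s12.png

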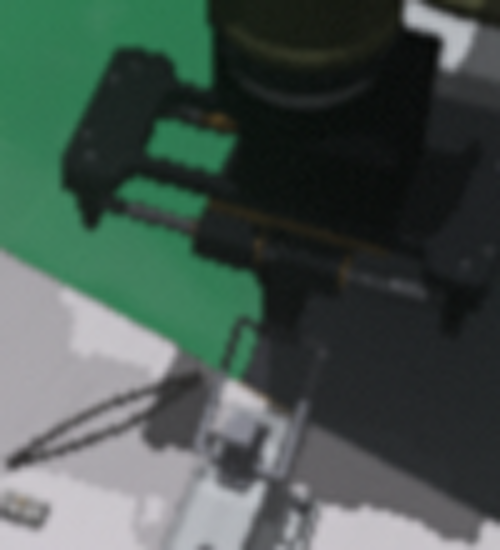

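The shut fingertips are right above the cross bar, centred between the ring's arms. Pressing down in two stages.

Emit:
step_arm(deltas=[[0,0,0,0,0,4,0],[0,0,0,0,0,9,0],[0,0,0,0,0,14,0],[0,0,0,0,0,19,0],[0,0,0,0,0,24,0],[0,0,0,0,0,29,0],[0,0,0,0,0,34,0],[0,0,0,0,0,38,0]])

```text
time: 22.05
position: [0.4455, -0.02, 0.0994]
tool_rot: [-3.14, 0.012, 0.0]
ft_force: [-1.2, -0.2, 3.0]
grip_width: 0.006
```

```bash
python3 - <<'E'
from h import *
delta([.445,-.0203,.067],-.3)
look("wrist","pics/w13.png",(190,100,140,150),4)
E
```

```text
t 22.05 pos [ 0.4455 -0.02    0.0994] F [-1.17 -0.23  3.01] row [-0.1   0.   -0.13] [-0.5  0.4 32.4]
```

View pics/w13.png

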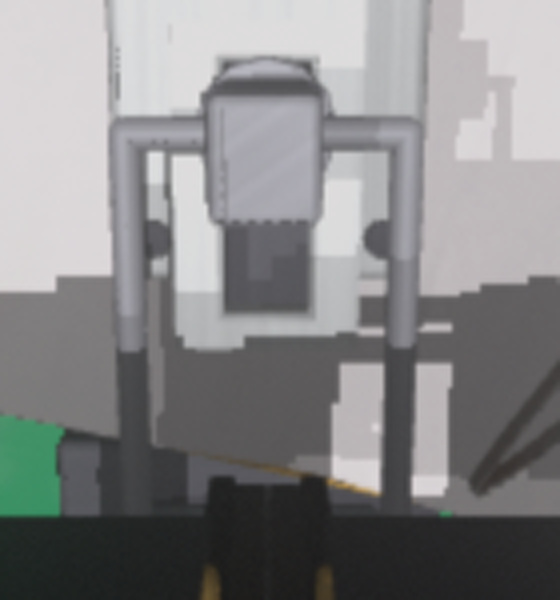

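Emit:
step_arm(deltas=[[0,0,0,0,0,4,0],[0,0,0,0,0,9,0],[0,0,0,0,0,14,0],[0,0,0,0,0,19,0],[0,0,0,0,0,24,0],[0,0,0,0,0,28,0],[0,0,0,0,0,31,0],[0,0,0,0,0,31,0]])

```text
time: 23.1
position: [0.4449, -0.0199, 0.0684]
tool_rot: [-3.14, 0.012, 0.002]
ft_force: [0.6, -0.3, -0.6]
grip_width: 0.003
```

```bash
python3 - <<'E'
from h import *
delta([.445,-.0203,.067],-.3)
look("wrist","pics/w14.png",(190,60,140,150),4)
look("side","pics/s14.png",(220,110,100,110),5)
E
```

```text
t 23.1 pos [ 0.4449 -0.0199  0.0684] F [ 0.55 -0.34 -0.56] row [-0.1   0.07 -0.13] [0.1 0.4 1.4]
```

View pics/w14.png

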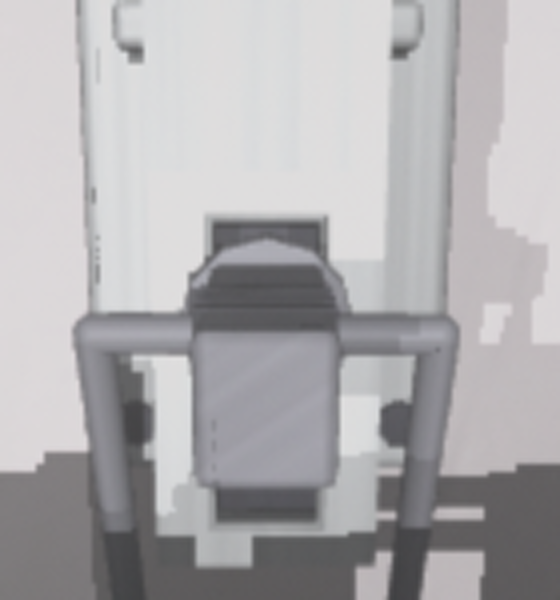

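View pics/s14.png

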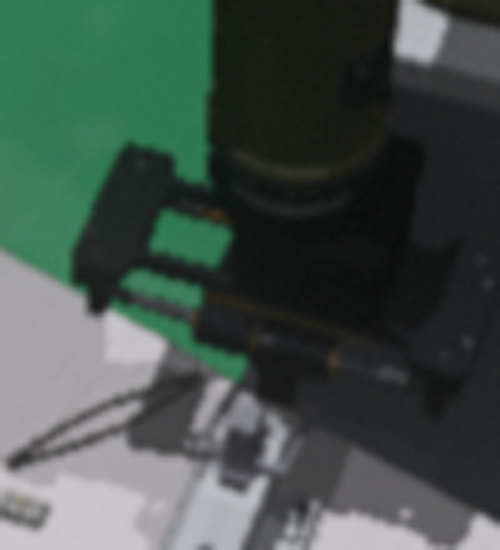

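The force on the fingers has gone, so the ring has probably passed dead centre. I'll press 4 mm more to be sure, then look.

Emit:
step_arm(deltas=[[0,0,0,0,0,1,0],[0,0,0,0,0,2,0],[0,0,0,0,0,3,0],[0,0,0,0,0,4,0],[0,0,0,0,0,4,0],[0,0,0,0,0,4,0],[0,0,0,0,0,4,0],[0,0,0,0,0,4,0]])

```text
time: 24.2
position: [0.4455, -0.0199, 0.0649]
tool_rot: [-3.14, 0.012, 0.0]
ft_force: [-0.4, -0.4, -0.0]
grip_width: 0.003
```

```bash
python3 - <<'E'
from h import *
delta([.445,-.0203,.18],-.3)
look("wrist","pics/w15.png",(190,60,140,150),4)
E
```

```text
t 24.2 pos [ 0.4455 -0.0199  0.0649] F [-0.38 -0.42 -0.03] row [-0.09  0.   -0.13] [  -0.5    0.2 -115.1]
```

View pics/w15.png

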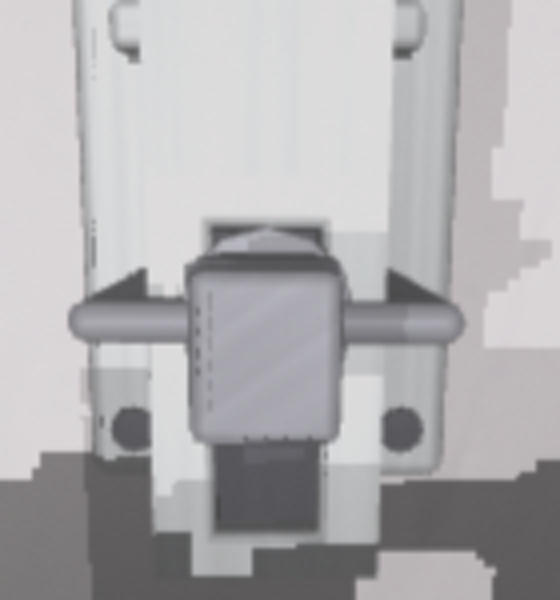

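The ring's arms have swung out of view below the pivot, so it has snapped. The head also seems to have changed tilt since the last picture, so I'll retract and inspect.

Emit:
step_arm(deltas=[[0,0,0,0,0,-8,0],[0,0,0,-2,0,-22,0],[0,0,0,-3,0,-40,0],[0,0,0,-3,0,-60,0],[0,0,0,-3,0,-80,0],[0,0,0,-3,0,-100,0],[0,0,0,-3,0,-113,0],[0,0,0,-3,0,-115,0]])

```text
time: 25.25
position: [0.4431, -0.0201, 0.1811]
tool_rot: [-3.141, 0.012, -0.003]
ft_force: [0.5, -0.4, 0.3]
grip_width: 0.003
```

```bash
python3 - <<'E'
from h import *
delta([.445,-.0203,.18],-.3)
look("wrist","pics/w16.png",(196,80,120,150),4)
look("side","pics/s16.png",(220,150,100,100),6)
look("top","pics/t16.png",(205,150,70,80),7)
c=dict(np.load("pics/w16.npz"))
x=.509;y=-.0202
for n,X in [("head rear top",(x+.008,y,.127)),("head front top",(x-.008,y,.127)),("collar rear top",(x+.011,y,.09)),("collar rear bot",(x+.011,y,.085)),("pivL",(x,y+.021,.094)),("slot rear",(.52,y,.085)),("slot front",(.48,y,.085))]:
  print(n,((proj("wrist",X,c)-[196,80]+.5)*4-.5).round(1))
E
```

```text
t 25.25 pos [ 0.4431 -0.0201  0.1811] F [ 0.52 -0.43  0.33] row [-0.05 -0.12 -0.14] [1.9 0.1 1.1]
head rear top [242.6 139.7]
head front top [243.3 226.2]
collar rear top [242.6 123. ]
collar rear bot [242.6 122.9]
pivL [146.8 176.2]
slot rear [242.6 122.9]
slot front [244.1 301.4]
```

View pics/w16.png

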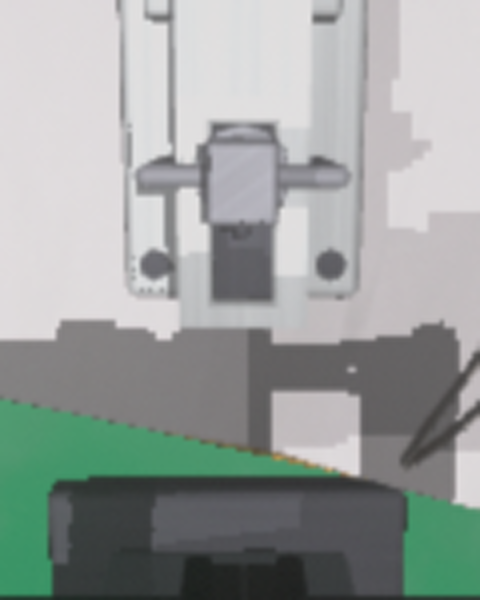

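View pics/s16.png

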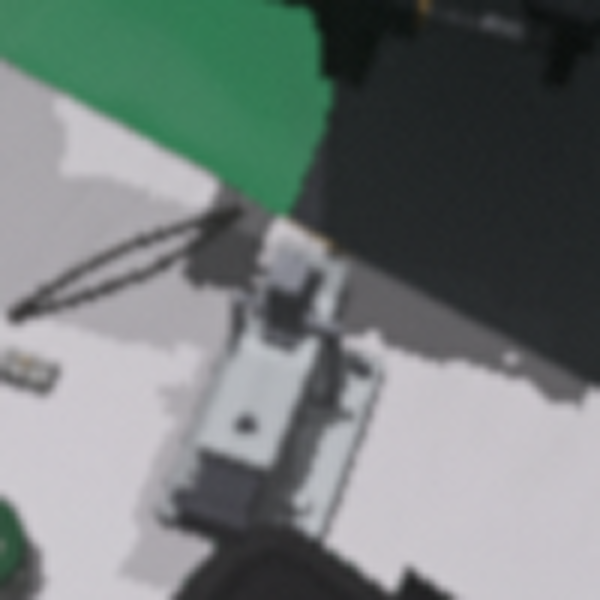

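View pics/t16.png

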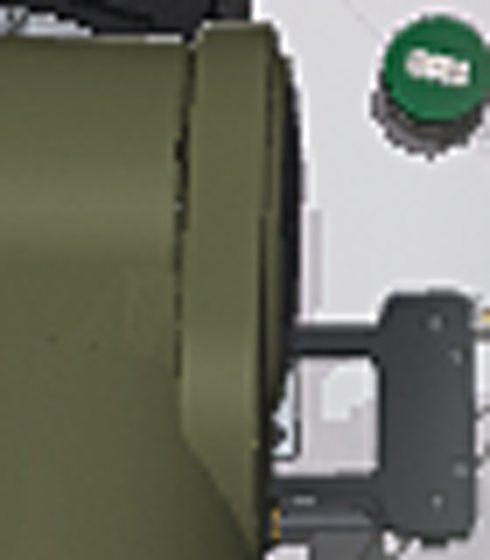

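Head-top rows (140–225) and the pivot row (177) match the predictions for a seated, upright pin (140–226 and 176). Next I check the ring's angle and head height in the side view.

```bash
python3 - <<'E'
from h import *
x=.509;y=-.0202
f=lambda X:((proj("side",X)-[220,150]+.5)*6-.5).round(0)
print("head top corners",[f((x+a*.008,y+b*.007,.127)).tolist() for a in(-1,1) for b in (-1,1)])
for s in(1,-1): print("piv",f((x,y+s*.021,.094)),"end shut",f((x,y+s*.021,.028)),"end at 1.0",f((x-.066*np.cos(.577),y+s*.021,.094-.066*np.sin(.577))))
im=cv2.imread("pics/s16_f.png")[180:230,245:290];im=np.clip(255*(im/255.)**.6,0,255).astype(np.uint8)
cv2.imwrite("pics/s16b.png",cv2.resize(im,None,fx=12,fy=12,interpolation=cv2.INTER_CUBIC))
E
```

```text
head top corners [[279.0, 252.0], [313.0, 262.0], [266.0, 285.0], [300.0, 296.0]]
piv [337. 331.] end shut [331. 408.] end at 1.0 [375. 266.]
piv [238. 301.] end shut [237. 378.] end at 1.0 [281. 237.]
```

View pics/s16b.png

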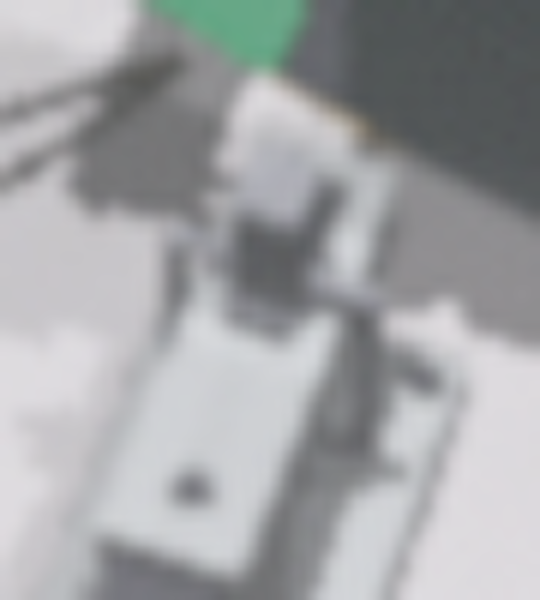

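The side view shows the arms hanging straight down from the pivots to about (370,460), as predicted for a shut ring. For height, I'll touch the head's top lightly with shut fingers. A seated pin should make contact at z ≈ 0.127.

Emit:
step_arm(deltas=[[0,0,0,10,0,0,0],[0,0,0,25,0,0,0],[0,0,0,42,0,0,0],[0,0,0,56,0,5,0],[0,0,0,64,0,15,0],[0,0,0,66,0,30,0],[0,0,0,66,0,42,0],[0,0,0,66,0,48,0]])

```text
time: 26.4
position: [0.5074, -0.0205, 0.1305]
tool_rot: [-3.14, 0.012, 0.003]
ft_force: [-0.0, -0.1, -0.1]
grip_width: 0.005
```

Emit:
step_arm(deltas=[[0,0,0,0,0,0,0],[0,0,0,0,0,0,0],[0,0,0,0,0,0.5,0],[0,0,0,0,0,1,0],[0,0,0,0,0,1.5,0],[0,0,0,0,0,2,0],[0,0,0,0,0,2.5,0],[0,0,0,0,0,3,0]])

```text
time: 27.4
position: [0.5084, -0.0205, 0.1288]
tool_rot: [-3.14, 0.012, 0.0]
ft_force: [0.5, -0.0, 0.3]
grip_width: 0.006
```

Emit:
step_arm(deltas=[[0,0,0,0,0,0.4,0],[0,0,0,0,0,0.8,0],[0,0,0,0,0,1.2,0],[0,0,0,0,0,1.6,0],[0,0,0,0,0,2,0],[0,0,0,0,0,2.4,0],[0,0,0,0,0,2.4,0],[0,0,0,0,0,2.4,0]])

```text
time: 28.4
position: [0.5088, -0.0205, 0.1274]
tool_rot: [-3.14, 0.012, -0.001]
ft_force: [-1.9, 0.2, 6.5]
grip_width: 0.005
```

Contact came at z 0.1274 with 6.5 N, within about 0.5 mm of the seated height. Retracting well clear for the last look.

Emit:
step_arm(deltas=[[0,0,0,0,0,-5,0],[0,0,0,0,0,-15,0],[0,0,0,0,0,-30,0],[0,0,0,-8,0,-50,0],[0,0,0,-25,0,-70,0],[0,0,0,-45,0,-85,0],[0,0,0,-60,0,-90,0],[0,0,0,-60,0,-90,0]])

```text
time: 29.4
position: [0.4486, -0.0203, 0.2178]
tool_rot: [3.141, -0.013, 0.004]
ft_force: [0.3, -0.3, 0.1]
grip_width: 0.007
```

```bash
python3 - <<'E'
from h import *
delta([.445,-.0203,.2],-.3)
look("wrist","pics/w17.png")
look("side","pics/s17.png",(130,110,160,140),5)
E
```

```text
t 29.4 pos [ 0.4486 -0.0203  0.2178] F [ 0.32 -0.26  0.08] row [ 0.   -0.13 -0.16] [-3.6 -0.  17.8]
```

View pics/w17.png

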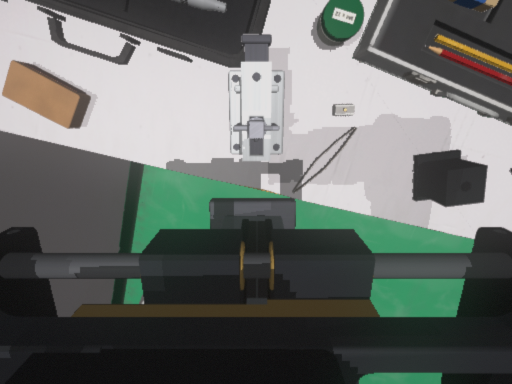

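View pics/s17.png

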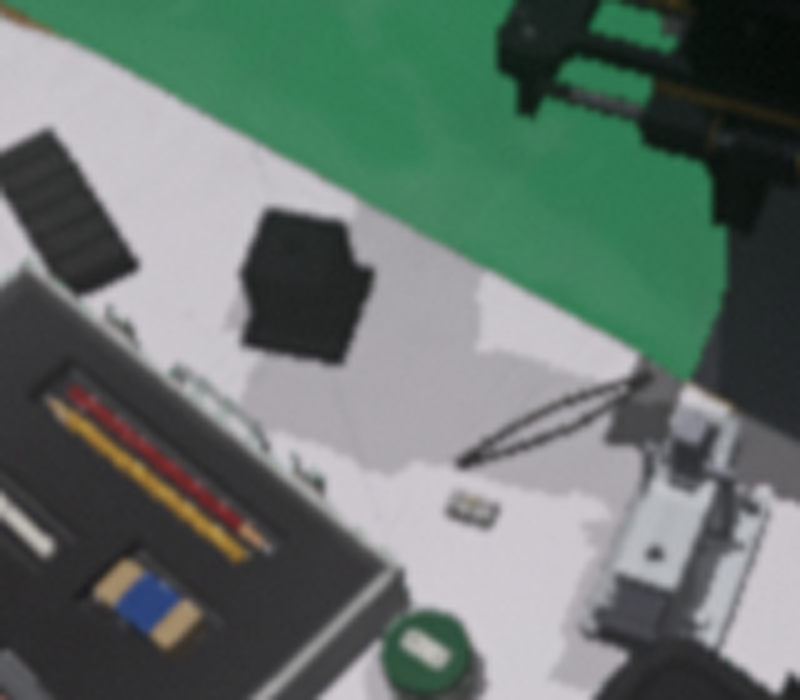

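The wrist and side views show the pin upright in the slot (wrist (257,128)), the ring shut below it, and the bystanders where they were. The robot is clear, so I'm handing in.

```bash
python3 -c "
from bench import ctrl
ctrl.close_job()"
```

```text
the job is handed in; nothing more can be done
```

The bar is locked in its bracket: the pin is pushed fully home and the wire ring is snapped shut under it. I handed the job in at about 29.5 s of the 67 s allowed.

- **Finding the hole:** I did not need to feel along the slot. Although the text said no reading tells where the hole is, both the wrist and top cameras showed it, about 9 mm to the rear of the slot's middle. I lined the pin up by eye and confirmed by touch; the tip went straight in.
- **Pin forces:** The largest readings were about 3 N sideways in the hole and about 7 N when the collar seated, both well under the 25 N limit. I read forces only at the end of each one-second move, so a short peak between readings could have been missed.
- **Pin seated:** In the wrist picture, the head and ring pivots sit where an upright, seated pin should show them. A light touch of 6.5 N on the head made contact at 127.4 mm, against 127 mm expected.
- **Ring shut:** The pressing force was 3 N and fell to zero as the ring snapped. The side view then showed its arms hanging straight down beside the sleeve, which matches the shut angle. No camera could see the cross bar under the tip.
- **Tilt while pressing the ring:** The pin seemed to lean slightly forward in one picture as I pressed the ring. It was upright again once the ring had snapped.
- **Other things on the table:** The tweezers, sharpener, pot, sanding block and rack look unmoved in the last views, judged by eye only.

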